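# Brush out a leaning test socket

### The job

Take the long brush from its holder and scrub the leaning test socket with three full strokes: each time gently push the brush down the bore until the sprung contact disc at the bottom clearly gives (by about half its travel, never rammed to its stop), then draw it up until more than half of the bristle head stands out of the mouth. Afterwards put the brush back in its holder, bristles down as before, and let go. Leave the spare module, circuit board and mouse undisturbed.

Things in the scene. Friction and masses are not known exactly. Their poses are not given: they have to be found in the camera images.
- brush: The brush, 185 mm long, about 0.14 kg (varies). Origin: centre of the flat bristle end; its z axis runs along the brush from the bristles to the handle. Bristle head: stiff black cylinder 33 mm in diameter (decorative rings 34.4), from 0 to 60 mm; steel rod 14 mm in diameter from 60 to 120 mm; square wooden handle 24 x 24 mm, faces square to the x and y axes, from 120 to 185 mm. It starts upright in its holder, bristles down, at any turn about its axis.
- brush_grip (a point): Centre of the brush's wooden handle, 152.5 mm above the bristle end; axes as the brush.
- holder_floor (a point): Centre of the inner floor of the brush holder, 12 mm above the bench; z up. The holder is a fixed grey plastic cup: bore 44 mm in diameter, 63 mm deep, rim 75 mm above the bench, outside diameter 56 mm, on a round foot of 96 mm. The brush stands loosely in it and may lean.
- socket: The test socket: fixed aluminium base plate 170 x 110 x 12 mm with two upright cheeks (75 mm long, 10 mm thick, reaching 115 mm high, their mid-planes 34 mm either side of the centre line) that carry the leaning steel tube. Origin: centre of the plate's underside, on the bench; z up; the tube leans towards this body's -x (roughly towards the robot).
- well_mouth (a point): Centre of the mouth of the socket's steel tube, about 192 mm above the bench. Its z axis is the tube's axis, pointing out of the bore: it leans 30 degrees from vertical towards the robot. Bore 42 mm in diameter, outside 58 mm, tube 135 mm long. At the bottom is a brass contact disc, 39 mm in diameter, across the bore; its top lies between 80 and 100 mm below the mouth along the axis, different every time and given by no reading: find it by touch.
- contact (a joint): Travel of the sprung brass contact disc along the bore, m: 0 at rest, growing as it is pressed down, hard stop at 0.012. It starts to give at about 2 N and takes 0.7 N more for each mm (about 10 N at the stop), and springs back when released.
- module: Bystander: spare sensor module, upright aluminium cylinder 44 mm in diameter, 78 mm high, with a small stud on top (90 mm in all). Origin: centre of the underside.
- board: Bystander: green circuit board 90 x 170 mm on short posts, 25 mm high in all. Origin: centre of the underside.
- mouse: Bystander: grey computer mouse 105 x 60 x 30 mm. Origin: centre of the underside.
Things that resemble listed ones, but are neither listed nor needed, are in the scene too. Leave any blue or white look-alike of the part that bears holder_floor alone. There is more than one size of the brush; the one meant has the size given above.

How it is judged:
On the way, in this order (a step that is already met when the one before it is completed fails the run):
1. first down-stroke: the bristle end presses the contact disc at least 3 mm down (value of joint contact above 0.003 m and z of brush in the frame of well_mouth below -0.075 m and x of brush in the frame of well_mouth between -0.015 and 0.015 m and y of brush in the frame of well_mouth between -0.015 and 0.015 m), for 0.1 s.
2. first up-stroke: the bristle end is drawn up to within 35 mm of the mouth (or out), the disc has sprung back (z of brush in the frame of well_mouth above -0.035 m and value of joint contact below 0.0015 m), for 0.05 s.
3. second down-stroke: the bristle end presses the contact disc at least 3 mm down (all of step 1), for 0.1 s.
4. second up-stroke: the bristle end is drawn up to within 35 mm of the mouth (or out), the disc has sprung back (all of step 2), for 0.05 s.
5. third down-stroke: the bristle end presses the contact disc at least 3 mm down (all of step 3), for 0.1 s.
6. third up-stroke: the bristle end is drawn up to within 35 mm of the mouth (or out), the disc has sprung back (all of step 4), for 0.05 s.
At the end, for the whole second after the job is handed in: The brush stands released and at rest in its holder, bristles down (bristle end within 12 mm sideways of the holder floor's centre and 12 mm of it in height, leaning less than 0.22 rad), and the contact disc has sprung back (under 1.5 mm) (horizontal distance between brush and holder_floor below 0.012 m and z of brush in the frame of holder_floor below 0.012 m and angle between brush's own z axis and vertical below 0.22 rad and linear speed of brush below 0.02 m/s and value of joint contact below 0.0015 m); the robot touches nothing.
It fails at once if the contact disc is rammed: pushed more than 10.5 mm of its 12 mm travel (value of joint contact above 0.0105 m).
It fails at once if the brush is forced against the socket with more than 30 N (contact force between brush and socket above 30 N).
It fails at once if the spare module is pushed more than 20 mm or tipped (distance of module from where it was at the start of the episode above 0.02 m or angle between module's own z axis and vertical above 0.3 rad).
It fails at once if the circuit board is pushed more than 20 mm or tipped (distance of board from where it was at the start of the episode above 0.02 m or angle between board's own z axis and vertical above 0.3 rad).
It fails at once if the mouse is pushed more than 20 mm or tipped (distance of mouse from where it was at the start of the episode above 0.02 m or angle between mouse's own z axis and vertical above 0.3 rad).
It also fails if it takes over 66 s, if anything falls off the work surface, if the arm or the gripper's body presses on something with over 40 N, if the wrist force passes 120 N, or if a joint passes its speed limit or range.

### The arm

A 6-joint arm with a two-finger parallel gripper is mounted at the origin on the work surface. World frame = base frame: x ahead of the robot, y to its left, z up, the work surface at z = 0. Lengths are in m, angles in rad, forces in N, time in s.
With the tool pointing down it reaches from about 0.275 to 0.825 m from the base axis. Payload 4.9 kg.
Tool frame: the origin (TCP) lies midway between the tips of the shut fingers; the grasp point (between the pads) lies 19 mm behind it (grip_point_offset is the distance from the TCP to the grasp point, in m); z points along the fingers, x is the direction in which the jaws open and shut, and the axes are right-handed (so a half turn about z gives the same grasp; the last joint's range is limited). The gripper opens to 85 mm and grips with 20 to 120 N. Pads are 22 mm wide; open, the fingers measure 114 mm over their backs; the gripper's body (76 mm by 85 mm) begins 54 mm behind the grasp point. The pads swing forward as they close: fully open they stand 13 mm farther back than shut.
Start: joints at [-1.418, 0.326, -0.193, 1.052, 0, 1.437], TCP at [0.156, -0.528, 0.231] pointing down, gripper open.
Joint ranges: [-2.65, 2.65], [-0.97, 1.79], [-1.3, 1.35], [-1.93, 2.1], [-1.47, 1.37], [-3.14, 3.14]. Speed limits (rad/s): [2.57, 2.57, 3.14, 3.14, 3.14, 3.14].

### API

Orientations are given as a rotation vector (axis times angle).
In Python, from cell import * gives the robot as it stands. Calls block until the motion is done:
- movep(position, orientation): joint-space move of the TCP to a pose.
- move_l(position, velocity=0.15, rot=None, until_force=None): straight line of the TCP; rot=None keeps the orientation; velocity is the mean speed in m/s. With until_force (N) it stops when the force on the tool has changed by that much, and returns True; else False.
- set_joints(angles): joint-space move.
- let_go() and grab(newtons=None): open the fingers fully, or close them until they stop; newtons is the grip in N (None keeps the last).
- sleep(seconds).
- ik(position, orientation): joint angles nearest the present ones, or None.
- get_state(): the state.
- grab_frame(name): name is "scene" or "top"; returns a dict with "img" (480x640x3 uint8, red, green, blue), "fx", "fy", "cx", "cy" (pixels), "cam_to_world" (4x4, takes a point from camera to world coordinates). Camera axes: x right, y down, z forward; pixel columns grow to the right and rows downward; lengths in m; the calibration is good to about 2 mm. A picture is of the moment at which its call begins. There is no depth.
A pose or a line that the arm cannot do raises MotionError and nothing moves.
- sign_off(): hands the job in, once; it reports no verdict.
Trained networks look in the newest picture that a camera, given by its name, has taken for a name from the list of things; names that differ only in an ending like _2 or _b are one class to them, and where a whole thing is asked for, a point or a joint stands for the part that bears it (a point fixed in the world has none). Each returns a list of dicts, best first, with "score" (0 to 1); they miss things now and then, are a little off and sometimes report something else, mostly with a low value. They report only what shows in the picture. A call takes as long as a camera call. They do not tell look-alikes from the thing itself.
- spot_in(camera, name): "centre" ([column, row] in pixels, amid what is visible of it).
- silhouettes(camera, name): "mask" (480x640 bool, what is visible of it) and "centre" ([column, row] in pixels, amid what is visible of it).
- tip_of(camera, name): "centre" ([column, row] in pixels: a listed point, or the origin of a listed thing).
The state is a dict: "clock": time; "q": joint angles; "joint_velocities": joint speeds; "tau": joint torques, N m; "position": TCP position; "eef_rot": TCP orientation; "contact_force": force on the tool from outside, world axes, zero at the start; "wrist_torque": the same for the moment, N m; "finger_gap": opening from 0.0 (shut) to 1.0 (fully open).
Only numpy, scipy, OpenCV 4.12 (cv2) and the standard library are available. Lean on these libraries where they do the work, as an engineer would, in place of code of your own. Each camera call takes 0.05 s, during which the arm holds its last target.

## Working session

There is one attempt and no reset: what is moved stays moved. The work goes in short steps, each a Python script; the robot and the scene stay as the last script left them, time stands still between calls to the robot, and variables do not carry over. Pictures are saved under pics/ and viewed, and the job is handed in when it is done.

```bash
mkdir -p pics; ls
python3 - <<'E'
from cell import *
import cv2
s=get_state();print({k:s[k] for k in('clock','position','eef_rot','finger_gap','contact_force')})
for n in('scene','top'):
    f=grab_frame(n);cv2.imwrite(f'pics/{n}0.png',f['img'][:,:,::-1]);print(n,f['fx'],f['fy'],f['cx'],f['cy'],f['cam_to_world'])
    for t in('brush','brush_grip','holder_floor','well_mouth','socket'):
        print(t,[(d['centre'],round(d['score'],2)) for d in tip_of(n,t)])
E
```

```text
pics
{'clock': 0.0, 'position': array([ 0.15551143, -0.52694424,  0.23051595]), 'eef_rot': array([-2.51512855e+00,  1.88046424e+00,  1.91192249e-03]), 'finger_gap': 0.9979437813936887, 'contact_force': array([-0.44721033, -0.59668788, -0.00087211])}
scene 534.7925077202042 534.7925077202042 314.78018917970087 238.4929449004524 [[ 0.81947673  0.42440225 -0.38515013  1.01142933]
 [ 0.57283569 -0.58566443  0.57346007 -0.65753577]
 [ 0.01780901 -0.69056492 -0.72305113  0.91063718]
 [ 0.          0.          0.          1.        ]]
brush [([222.9, 385.7], 0.66), ([286.0, 349.1], 0.65)]
brush_grip [([282.1, 303.8], 0.93), ([217.2, 347.1], 0.76)]
holder_floor [([232.3, 305.5], 0.97), ([354.4, 379.0], 0.8), ([284.3, 350.8], 0.63)]
well_mouth [([364.7, 163.1], 0.74)]
socket [([366.3, 235.2], 0.76), ([389.6, 308.1], 0.34)]
top 440.3777197013463 440.3777197013463 323.6356727659855 239.14767908613052 [[ 0.02628974 -0.99419606  0.10432183  0.5385221 ]
 [-0.99934079 -0.02875167 -0.02216592 -0.05154759]
 [ 0.02503669 -0.10367032 -0.99429655  0.96531547]
 [ 0.          0.          0.          1.        ]]
brush [([442.8, 257.5], 0.58)]
brush_grip [([409.3, 224.8], 0.76), ([459.8, 257.1], 0.74)]
holder_floor [([394.0, 234.0], 0.93), ([382.9, 169.5], 0.76), ([380.0, 303.3], 0.57)]
well_mouth [([191.6, 253.2], 0.63)]
socket [([224.8, 246.1], 0.83)]
```

View pics/scene0.png

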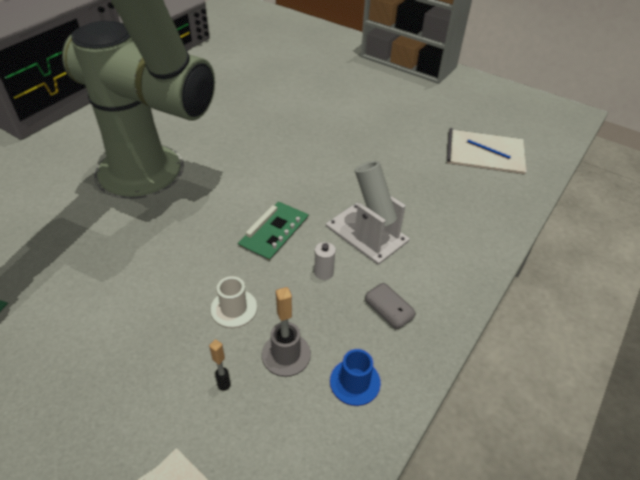

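View pics/top0.png

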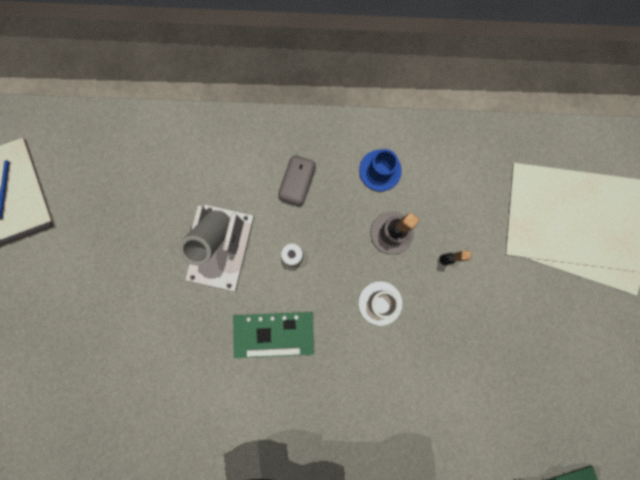

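The grey holder with the long brush is at scene (286,350) and top (393,232). The short look-alike brush stands at scene (222,385). The socket is at scene (366,235) and top (218,248), with its mouth at top (192,252). I'll triangulate these points and zoom in.

```bash
cat > hlp.py <<'E'
import numpy as np, cv2
from cell import *
def ray(f,p):
    M=np.array(f['cam_to_world']);d=np.array([(p[0]-f['cx'])/f['fx'],(p[1]-f['cy'])/f['fy'],1.]);d=M[:3,:3]@d
    return M[:3,3],d/np.linalg.norm(d)
def tri(f1,p1,f2,p2):
    (a,d),(b,e)=ray(f1,p1),ray(f2,p2)
    t=np.linalg.lstsq(np.c_[d,-e],b-a,rcond=None)[0]
    x,y=a+t[0]*d,b+t[1]*e
    return (x+y)/2,np.linalg.norm(x-y)
def atz(f,p,z):
    a,d=ray(f,p);return a+d*(z-a[2])/d[2]
def proj(f,X):
    M=np.linalg.inv(np.array(f['cam_to_world']));X=np.atleast_2d(X)@M[:3,:3].T+M[:3,3]
    return np.c_[f['fx']*X[:,0]/X[:,2]+f['cx'],f['fy']*X[:,1]/X[:,2]+f['cy']]
E
python3 - <<'E'
from hlp import *
S=grab_frame('scene');T=grab_frame('top')
np.save('pics/f0.npy',{'S':S,'T':T},allow_pickle=True)
print('grip',tri(S,[282.1,303.8],T,[409.3,224.8]))
print('floor',tri(S,[284.3,350.8],T,[394,234]),atz(S,[284.3,350.8],.012),atz(T,[394,234],.012))
print('mouth',tri(S,[364.7,163.1],T,[191.6,253.2]),atz(S,[364.7,163.1],.192),atz(T,[191.6,253.2],.192))
print('socket',tri(S,[366.3,235.2],T,[224.8,246.1]),atz(S,[366.3,235.2],0),atz(T,[224.8,246.1],0))
for n in ('brush','holder_floor','socket','module','board','mouse'):
  for c,f in(('scene',S),('top',T)):
    for d in silhouettes(c,n):
        m=d['mask'];ys,xs=np.where(m)
        print(n,c,round(d['score'],2),np.round(d['centre'],1),m.sum(),xs.min(),xs.max(),ys.min(),ys.max(),atz(f,d['centre'],.0)[:2].round(3))
a=cv2.resize(S['img'][270:390,220:340],(600,600),interpolation=cv2.INTER_CUBIC)
cv2.imwrite('pics/z1.png',a[:,:,::-1])
a=cv2.resize(T['img'][190:310,340:500],(800,600),interpolation=cv2.INTER_CUBIC);cv2.imwrite('pics/z2.png',a[:,:,::-1])
a=cv2.resize(T['img'][190:310,160:320],(800,600),interpolation=cv2.INTER_CUBIC);cv2.imwrite('pics/z3.png',a[:,:,::-1])
a=cv2.resize(S['img'][150:270,300:460],(800,600),interpolation=cv2.INTER_CUBIC);cv2.imwrite('pics/z4.png',a[:,:,::-1])
E
```

```text
grip (array([ 0.65525877, -0.22620928,  0.16220619]), np.float64(0.003107150661435343))
floor (array([ 0.65553341, -0.22583454,  0.01094771]), np.float64(0.0027535345695635957)) [ 0.65704467 -0.22550714  0.012     ] [ 0.65432111 -0.22648993  0.012     ]
mouth (array([0.58755326, 0.16065976, 0.1917147 ]), np.float64(0.001965101287329)) [0.58708076 0.15951687 0.192     ] [0.58831275 0.16121963 0.192     ]
socket (array([0.61905563, 0.14325874, 0.00141475]), np.float64(0.00229409575711665)) [6.19255523e-01 1.45371229e-01 1.11022302e-16] [0.61825499 0.14282209 0.        ]
brush scene 0.85 [285.1 311.1] 809 275 293 287 343 [ 0.596 -0.143]
brush scene 0.78 [216.7 368.1] 576 210 229 341 390 [ 0.571 -0.325]
brush top 0.89 [452.1 256.4] 335 438 469 251 265 [ 0.61  -0.358]
brush top 0.8 [398.4 224.7] 418 387 416 215 238 [ 0.677 -0.238]
brush top 0.66 [292.3 254. ] 371 281 301 244 265 [ 0.605 -0.005]
holder_floor scene 0.96 [284.6 352.8] 1682 261 310 323 376 [ 0.656 -0.223]
holder_floor scene 0.85 [234.6 306.4] 1728 211 256 277 327 [ 0.503 -0.195]
holder_floor scene 0.83 [355.9 379.4] 2219 329 379 349 405 [ 0.799 -0.191]
holder_floor top 0.72 [378.6 168.6] 1426 359 401 149 191 [ 0.803 -0.192]
holder_floor top 0.7 [389.4 239.8] 1117 370 414 212 255 [ 0.643 -0.219]
holder_floor top 0.6 [380.1 303. ] 1582 358 402 282 326 [ 0.504 -0.2  ]
socket scene 0.94 [374.  221.5] 4511 326 408 161 263 [0.61  0.196]
socket top 0.81 [214.5 247.5] 4617 179 253 205 291 [0.615 0.165]
socket top 0.6 [274.2 334.9] 3435 233 313 312 358 [0.43  0.028]
module scene 0.66 [325.1 262. ] 688 314 334 242 279 [0.587 0.018]
module top 0.71 [291.6 256.2] 368 282 302 244 266 [ 0.6   -0.004]
board scene 0.92 [272.2 231.9] 2123 237 308 202 259 [0.432 0.023]
board top 0.93 [276.2 332.8] 3478 233 313 312 358 [0.434 0.024]
mouse scene 0.69 [389.5 303.5] 1316 364 414 283 328 [0.763 0.002]
mouse top 0.59 [296.5 177.2] 1278 279 315 155 205 [ 0.777 -0.009]
```

View pics/z1.png

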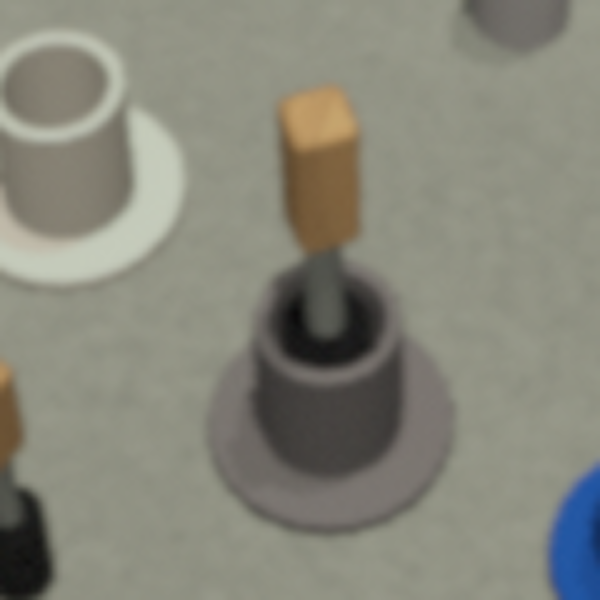

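View pics/z2.png

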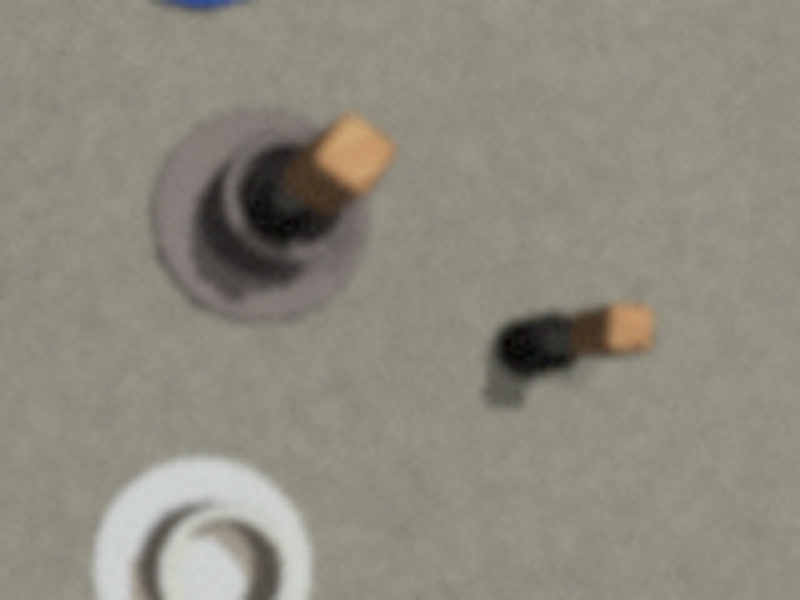

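View pics/z3.png

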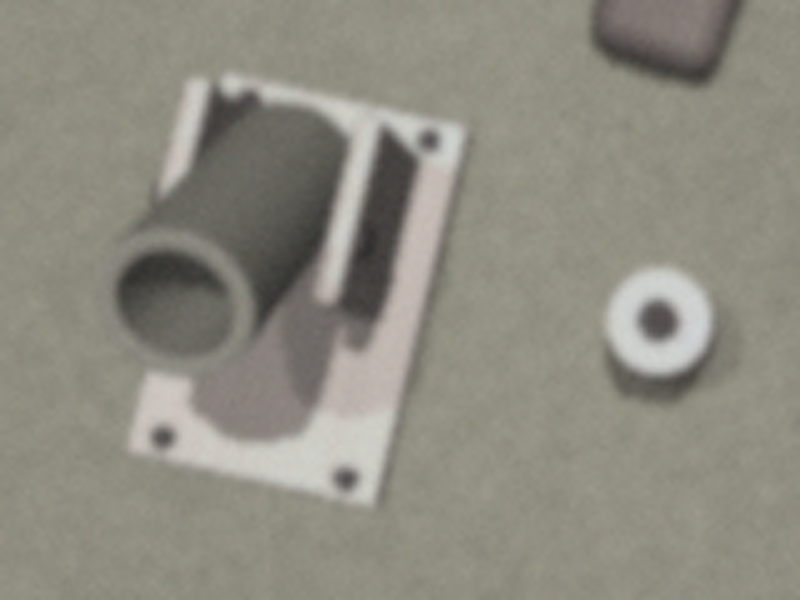

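View pics/z4.png

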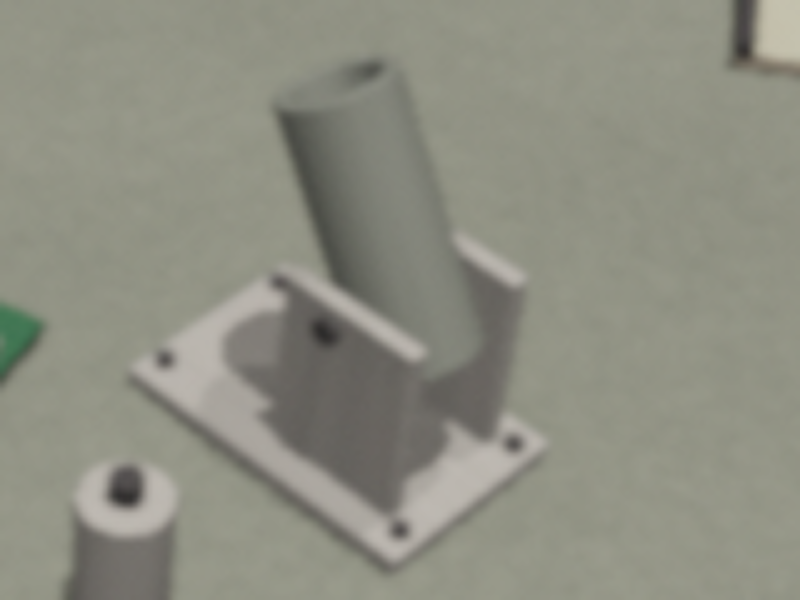

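```bash
cat > fit.py <<'E'
from hlp import *
from scipy.optimize import least_squares
F=np.load('pics/f0.npy',allow_pickle=True).item();S,T=F['S'],F['T']
z3=lambda p:np.array(p)/5.+[160,190]
z4=lambda p:np.array(p)/5.+[300,150]
z1=lambda p:np.array(p)/5.+[220,270]
z2=lambda p:np.array(p)/5.+[340,190]
def R(a):return np.array([[np.cos(a),-np.sin(a),0],[np.sin(a),np.cos(a),0],[0,0,1]])
C={'a':(-.085,.055),'b':(.085,.055),'c':(.085,-.055),'d':(-.085,-.055)}
obsT={'c':(467,125),'d':(378,503),'a':(128,450),'b':(192,78)}
obsS={'a':(280,262),'d':(133,367),'c':(392,552),'b':(545,437)}
# a=near robot left; check labels with residuals
def circ(c,ax,r,n=72):
    ax=ax/np.linalg.norm(ax);u=np.cross(ax,[0,1,0]);u/=np.linalg.norm(u);v=np.cross(ax,u);t=np.linspace(0,2*np.pi,n)
    return c+r*(np.cos(t)[:,None]*u+np.sin(t)[:,None]*v)
def model(p):
    x,y,a,mx,mz=p;o=np.array([x,y,0])
    W={k:o+R(a)@np.array([*v,.012]) for k,v in C.items()}
    m=o+R(a)@np.array([mx,0,mz]);ax=R(a)@np.array([-.5,0,np.sqrt(.75)])
    return W,m,ax
mT=z3((183,301));mS=z4((338,85))
def res(p):
    W,m,ax=model(p);r=[]
    for k in obsT:r.append(proj(T,W[k])[0]-z3(obsT[k]))
    for k in obsS:r.append(proj(S,W[k])[0]-z4(obsS[k]))
    r.append(2*(proj(T,m)[0]-mT));r.append(2*(proj(S,m)[0]-mS))
    return np.concatenate(r+[[(p[4]-.192)*500]])
if __name__=='__main__':
    s=least_squares(res,[.62,.15,-.2,-.03,.192]);print(s.x.round(4));print(s.fun.round(1))
    W,m,ax=model(s.x);print('mouth',m.round(4),'ax',ax.round(3))
    print('mouth tri',tri(S,mS,T,mT))
    print('foot',atz(T,z2((262,215)),.006),atz(S,z1((331,426)),.006),'rim tri')
    for f,nm,of,zz in((T,'fitT',[160,190],5),(S,'fitS',[300,150],5)):
        a=f['img'][of[1]:of[1]+120,of[0]:of[0]+160];a=cv2.resize(a,(800,600),interpolation=cv2.INTER_CUBIC)[:,:,::-1].copy()
        def dr(P,c,cl=False):
            q=((proj(f,P)-of)*5+2).astype(int);cv2.polylines(a,[q.reshape(-1,1,2)],cl,c,1)
        dr(np.array([W[k] for k in 'abcd']),(0,0,255),True)
        dr(circ(m,ax,.029),(0,255,0));dr(circ(m,ax,.021),(0,255,0));dr(circ(m-ax*.135,ax,.029),(255,0,0));dr(np.array([m,m-ax*.135]),(255,255,0))
        cv2.imwrite(f'pics/{nm}.png',a)
    for f,nm,of in((T,'fitTh',[340,190]),(S,'fitSh',[220,270])):
        a=f['img'][of[1]:of[1]+120,of[0]:of[0]+160];a=cv2.resize(a,(800,600),interpolation=cv2.INTER_CUBIC)[:,:,::-1].copy()
        h=np.array([.655,-.2265,0]);Z=np.array([0,0,1.])
        for z,r in((.075,.028),(.075,.022),(0.004,.048),):
            q=((proj(f,circ(h+z*Z,Z,r))-of)*5+2).astype(int);cv2.polylines(a,[q.reshape(-1,1,2)],False,(0,255,0),1)
        cv2.imwrite(f'pics/{nm}.png',a)
E
python3 fit.py
```

```text
[ 0.6148  0.152  -0.1633 -0.0197  0.1886]
[-1.  -1.3  0.5  0.2 -0.   1.1  4.5 -1.5 -1.  -1.4 -2.  -0.6  1.1  0.3
  0.4 -1.5 -1.7 -1.5 -1.5 -0.5 -1.7]
mouth [0.5953 0.1552 0.1886] ax [-0.493  0.081  0.866]
mouth tri (array([0.59548455, 0.15505552, 0.18781928]), np.float64(0.0034553527895393185))
foot [ 0.65716426 -0.22403128  0.006     ] [ 0.66359229 -0.22829473  0.006     ] rim tri
```

```bash
sed -i "s/,'b':(192,78)}/}/" fit.py; python3 fit.py
```

```text
[ 0.6159  0.1505 -0.1872 -0.0208  0.1893]
[ 0.5 -0.9  0.2  0.1 -0.1 -0.2 -0.  -1.  -1.8 -0.8  0.1  1.1  0.4 -0.3
 -0.9 -1.6 -1.9 -0.6 -1.3]
mouth [0.5954 0.1544 0.1893] ax [-0.491  0.093  0.866]
mouth tri (array([0.59548455, 0.15505552, 0.18781928]), np.float64(0.0034553527895393185))
foot [ 0.65716426 -0.22403128  0.006     ] [ 0.66359229 -0.22829473  0.006     ] rim tri
```

View pics/fitT.png

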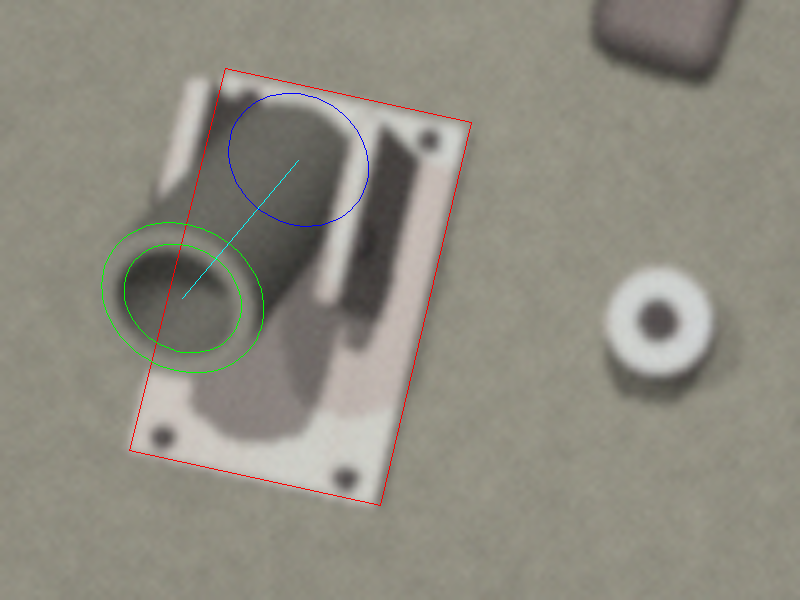

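View pics/fitS.png

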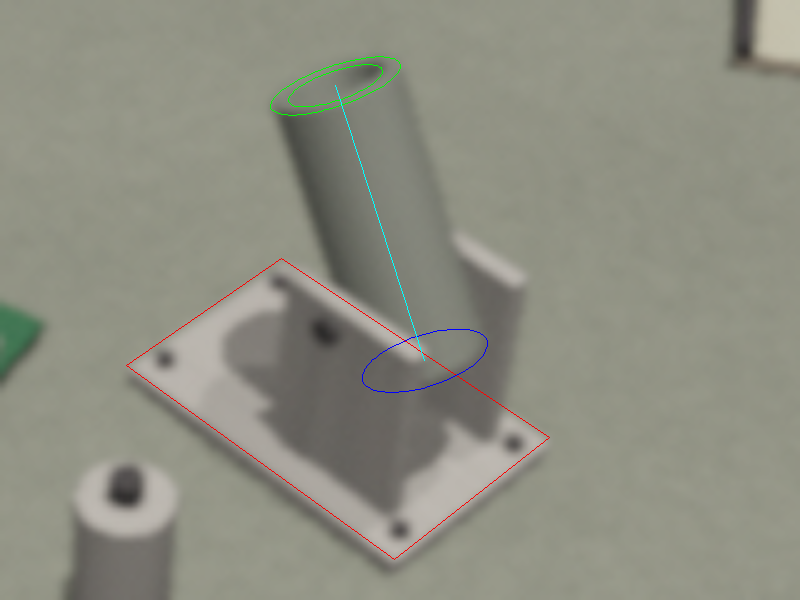

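View pics/fitTh.png

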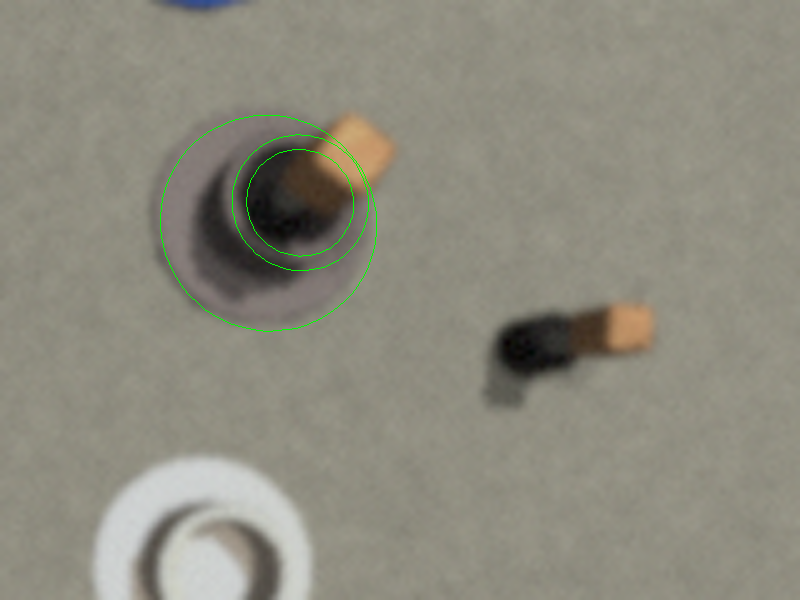

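View pics/fitSh.png

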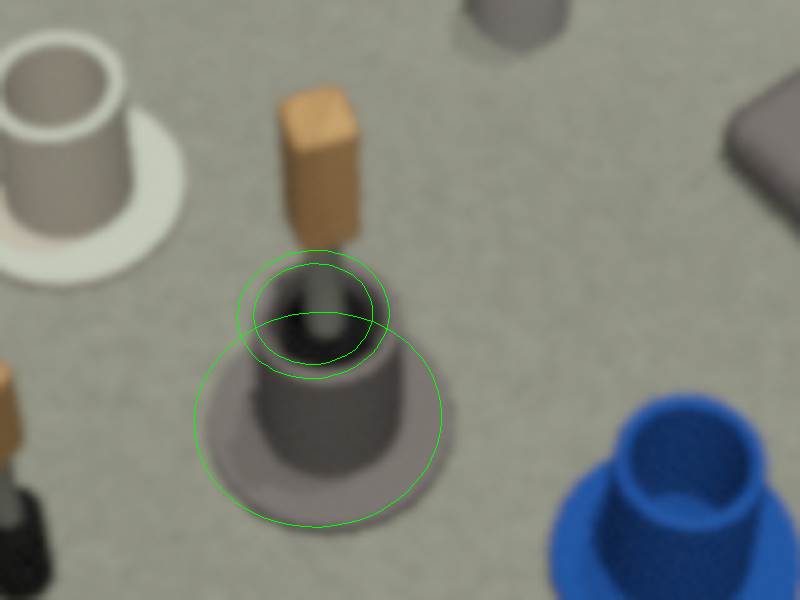

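Overlays put the holder about 2 mm from my first guess, near (0.657, −0.224). The plate fits well, and the socket mouth is about 1 px off. Next I'll measure the handle's top face, its turn and its lean with a colour segmentation.

```bash
cat > handle.py <<'E'
from fit import *
X=tri(S,z1((319,118)),T,z2((355,154)));print('handle top',X, atz(T,z2((355,154)),.197),atz(S,z1((319,118)),.197))
print('handle-bottom/rod z=.132 scene',atz(S,z1((324,243)),.132),'rod foot z=.072',atz(S,z1((325,335)),.072))
E
python3 handle.py
python3 - <<'E'
from fit import *
a=T['img'][205:245,380:430];cv2.imwrite('pics/h1.png',cv2.resize(a,(750,600),interpolation=cv2.INTER_CUBIC)[:,:,::-1])
hsv=cv2.cvtColor(T['img'],cv2.COLOR_RGB2HSV)
m=((hsv[:,:,0]<20)&(hsv[:,:,1]>90)&(hsv[:,:,2]>150)).astype(np.uint8);m[:,:380]=0;m[:,430:]=0;m[:205]=0;m[245:]=0
c=max(cv2.findContours(m,0,1)[0],key=cv2.contourArea);print(cv2.minAreaRect(c))
P=np.array([atz(T,q[0],.197)[:2] for q in c],np.float32);r=cv2.minAreaRect(P);print(r)
m=((hsv[:,:,0]<20)&(hsv[:,:,1]>90)&(hsv[:,:,2]>130)).astype(np.uint8);m[:,:380]=0;m[:,430:]=0;m[:205]=0;m[245:]=0
c=max(cv2.findContours(m,0,1)[0],key=cv2.contourArea);print(cv2.minAreaRect(c))
# mouth rim/holder in S
E
```

```text
handle top (array([ 0.65819975, -0.22338424,  0.19013159]), np.float64(0.0022259443045341385)) [ 0.65627126 -0.22254257  0.197     ] [ 0.66244558 -0.22685673  0.197     ]
handle-bottom/rod z=.132 scene [ 0.66560859 -0.23069622  0.132     ] rod foot z=.072 [ 0.66404132 -0.23027398  0.072     ]
((410.72003173828125, 220.04000854492188), (12.399999618530273, 11.600000381469727), 36.869895935058594)
((0.6576253771781921, -0.22204545140266418), (0.02187841199338436, 0.020962625741958618), 54.24581527709961)
((410.3000183105469, 220.1000213623047), (13.000000953674316, 12.20000171661377), 36.869895935058594)
```

View pics/h1.png

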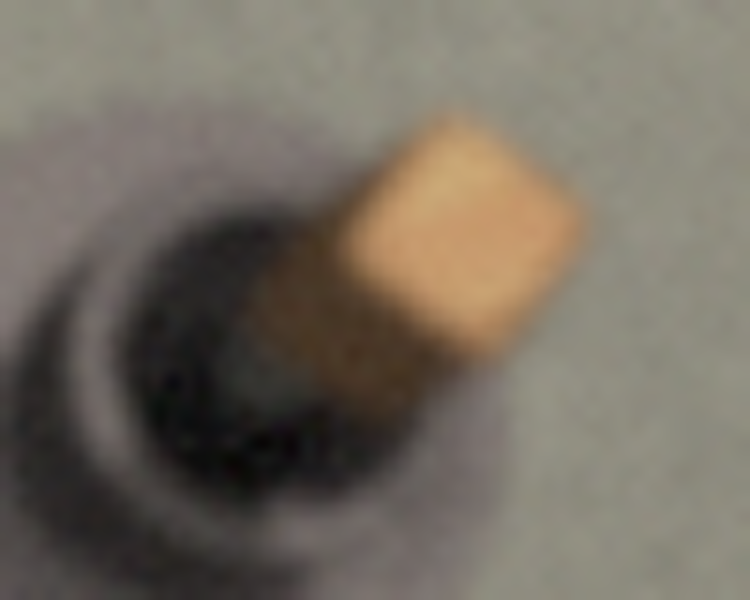

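Both cameras show the brush upright to within about 2 mm, with its faces turned about 53°/−37°. The scene camera reads about (+6, −4) mm from the top camera, so I'll hover the gripper, whose position is known, to calibrate them.

```bash
cat >> hlp.py <<'E'
from scipy.spatial.transform import Rotation as Ro
def rotv(zt,yaw=None,xref=None):
    # tool z = zt, x nearest to xref
    z=np.array(zt,float);z/=np.linalg.norm(z)
    x=np.array(xref if xref is not None else [np.cos(yaw),np.sin(yaw),0.],float);x-=z*(x@z);x/=np.linalg.norm(x)
    return Ro.from_matrix(np.c_[x,np.cross(z,x),z]).as_rotvec()
def save(n,f,of,w,h,k):
    a=f['img'][of[1]:of[1]+h,of[0]:of[0]+w];cv2.imwrite(n,cv2.resize(a,(w*k,h*k),interpolation=cv2.INTER_CUBIC)[:,:,::-1])
E
python3 - <<'E'
from hlp import *
H=np.array([.658,-.224])
for d in(53,-37,143,-127):
    print(d,ik([*H,.26],rotv([0,0,-1],np.radians(d))),ik([*H,.146],rotv([0,0,-1],np.radians(d))))
m=np.array([.5954,.155,.1893]);a=np.radians(-10.7);ax=np.array([-.5*np.cos(a),-.5*np.sin(a),.866])
for d in range(0,360,30):
    r=rotv(-ax,np.radians(d));q=[ik(m+ax*k,r) for k in(.03,.10,.16,.2)]
    print(d,[None if x is None else np.round(x,2).tolist() for x in q])
E
```

```text
53 [-0.43420544  0.59839584  0.31110784  1.28350833  0.          0.21156638] [-0.43420544  0.65485305  0.12007875  1.03602202  0.          0.21156638]
-37 [-0.43420544  0.59839584  0.31110784  1.28350833  0.          1.78236271] [-0.43420544  0.65485305  0.12007875  1.03602202  0.          1.78236271]
143 [-0.43420544  0.59839584  0.31110784  1.28350833  0.         -1.35922995] [-0.43420544  0.65485305  0.12007875  1.03602202  0.         -1.35922995]
-127 [-0.43420544  0.59839584  0.31110784  1.28350833  0.         -2.93002627] [-0.43420544  0.65485305  0.12007875  1.03602202  0.         -2.93002627]
0 [[0.25, 0.15, -0.63, 0.31, -0.21, 1.74], [0.28, 0.03, -0.59, 0.48, -0.23, 1.77], [0.32, -0.06, -0.53, 0.63, -0.24, 1.8], [0.34, -0.1, -0.48, 0.73, -0.25, 1.82]]
30 [[0.25, 0.15, -0.63, 0.31, -0.21, 1.17], [0.28, 0.03, -0.59, 0.48, -0.23, 1.2], [0.32, -0.06, -0.53, 0.63, -0.24, 1.23], [0.34, -0.1, -0.48, 0.73, -0.25, 1.26]]
60 [[0.25, 0.15, -0.63, 0.31, -0.21, 0.68], [0.28, 0.03, -0.59, 0.48, -0.23, 0.71], [0.32, -0.06, -0.53, 0.63, -0.24, 0.74], [0.34, -0.1, -0.48, 0.73, -0.25, 0.76]]

[... 812 characters left out ...]
1, -0.48, 0.73, -0.25, -1.88]]
240 [[0.25, 0.15, -0.63, 0.31, -0.21, -2.46], [0.28, 0.03, -0.59, 0.48, -0.23, -2.43], [0.32, -0.06, -0.53, 0.63, -0.24, -2.4], [0.34, -0.1, -0.48, 0.73, -0.25, -2.38]]
270 [[0.25, 0.15, -0.63, 0.31, -0.21, -2.92], [0.28, 0.03, -0.59, 0.48, -0.23, -2.89], [0.32, -0.06, -0.53, 0.63, -0.24, -2.86], [0.34, -0.1, -0.48, 0.73, -0.25, -2.84]]
300 [[0.25, 0.15, -0.63, 0.31, -0.21, 2.89], [0.28, 0.03, -0.59, 0.48, -0.23, 2.92], [0.32, -0.06, -0.53, 0.63, -0.24, 2.95], [0.34, -0.1, -0.48, 0.73, -0.25, 2.97]]
330 [[0.25, 0.15, -0.63, 0.31, -0.21, 2.34], [0.28, 0.03, -0.59, 0.48, -0.23, 2.37], [0.32, -0.06, -0.53, 0.63, -0.24, 2.4], [0.34, -0.1, -0.48, 0.73, -0.25, 2.42]]
```

Run:
```python
from hlp import *
r=rotv([0,0,-1],np.radians(-37))
movep([.658,-.2245,.235],r)
s=get_state();print(s['clock'],s['position'],s['finger_gap'],s['contact_force'])
S=grab_frame('scene');T=grab_frame('top')
save('pics/hvS.png',S,[200,210],160,120,5);save('pics/hvT.png',T,[330,160],160,120,5)
```

```text
3.4083 [ 0.65745625 -0.22576045  0.23506556] 0.9975255838250501 [-0.52120077 -0.05826821 -0.05478506]
```

View pics/hvS.png

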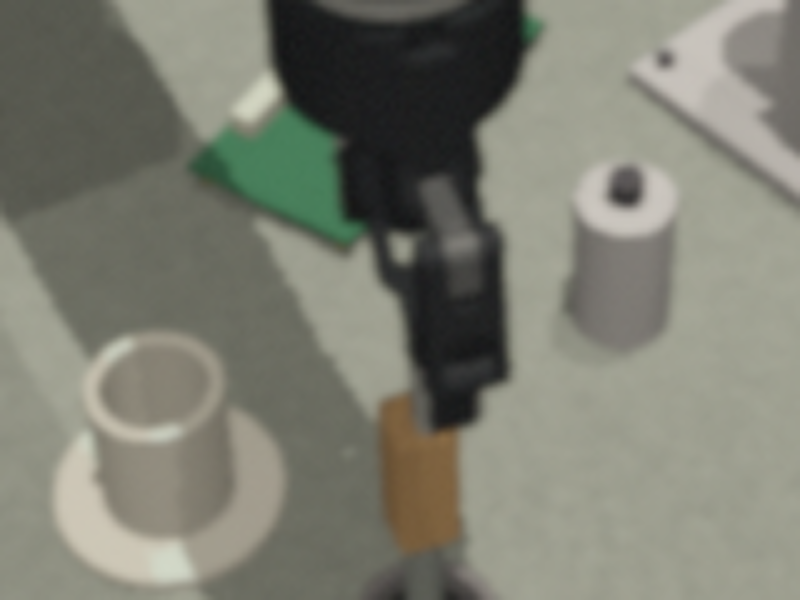

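View pics/hvT.png

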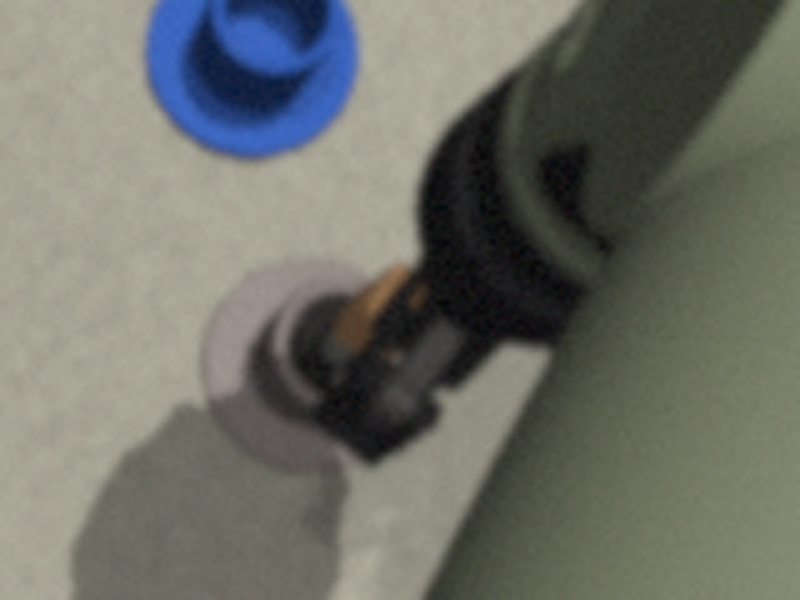

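The gripper stands over the handle, with one finger on either side of it in scene view at (440,400) and (400,300). Now I'll descend and grip.

Run:
```python
from hlp import *
print(move_l([.658,-.2245,.146],velocity=.08,until_force=8))
s=get_state();print(s['clock'],s['position'],s['contact_force'])
S=grab_frame('scene');save('pics/g0.png',S,[200,210],160,120,5)
grab(60);s=get_state();print(s['clock'],s['position'],s['finger_gap'],s['contact_force'],s['wrist_torque'])
S=grab_frame('scene');save('pics/g1.png',S,[200,210],160,120,5)
```

```text
False
4.775 [ 0.6584726  -0.22467673  0.14676329] [0.07973563 0.38091608 0.51935591]
5.4167 [ 0.65821018 -0.22461014  0.14623214] 0.276624372136003 [ 0.2588569  -0.66041009  1.23310033] [-0.07315422 -0.03243595 -0.01053225]
```

View pics/g1.png

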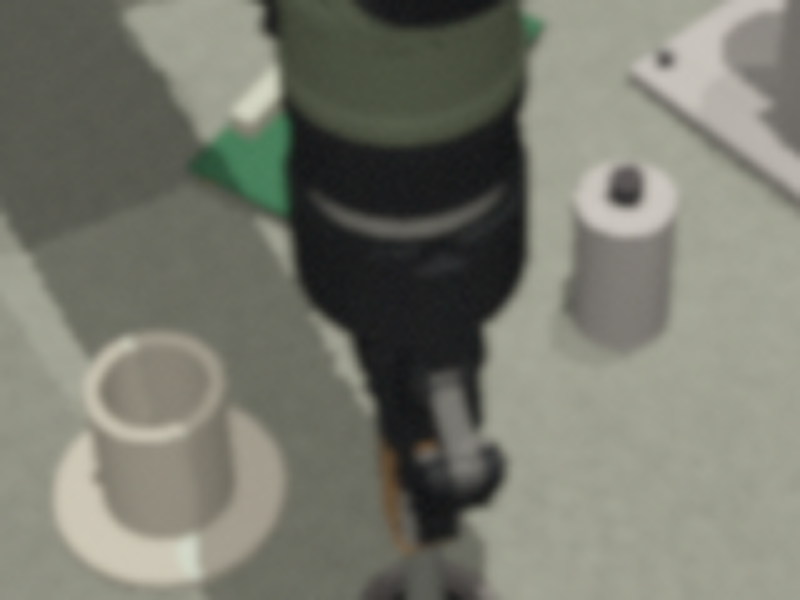

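Gap 0.277 corresponds to about 23.5 mm, so the 24 mm handle is gripped and roughly centred. Next I'll lift it and check how it hangs.

```bash
cat > ov.py <<'E'
from hlp import *
from fit import circ,R
def brush_pts(st,off=(0,0),tilt=(0,0)):
    """returns bristle end and axis (pointing bristle->handle) from tool pose; TCP lies at 133.5+off mm"""
    Rm=Ro.from_rotvec(st['eef_rot']).as_matrix();return np.array(st['position']),Rm
def overlay(f,n,of,w,h,k,items):
    a=f['img'][of[1]:of[1]+h,of[0]:of[0]+w];a=cv2.resize(a,(w*k,h*k),interpolation=cv2.INTER_CUBIC)[:,:,::-1].copy()
    for P,c in items:
        q=((proj(f,P)-of)*k+k/2).astype(int);cv2.polylines(a,[q.reshape(-1,1,2)],False,c,1)
    cv2.imwrite(n,a)
E
python3 - <<'E'
from ov import *
move_l([.658,-.2245,.36],velocity=.15)
sleep(.2)
s=get_state();print(s['clock'],s['position'],s['eef_rot'],s['finger_gap'],s['contact_force'],s['wrist_torque'])
S=grab_frame('scene');T=grab_frame('top')
np.save('pics/f1.npy',{'S':S,'T':T,'s':s},allow_pickle=True)
p=np.array(s['position']);Rm=Ro.from_rotvec(s['eef_rot']).as_matrix();z=-Rm[:,2]
e=p-z*.1335
it=[(circ(e,z,.0165),(0,255,0)),(circ(e+z*.06,z,.0165),(0,255,0)),(circ(e+.12*z,z,.007),(0,255,255)),(np.array([e,e+z*.185]),(255,255,0))]
q=proj(S,e)[0].astype(int);print(q,proj(T,e))
overlay(S,'pics/l1.png',[q[0]-80,q[1]-90],160,120,5,it)
q=proj(T,e)[0].astype(int)
overlay(T,'pics/l2.png',[q[0]-80,q[1]-60],160,120,5,it)
E
```

```text
7.2417 [ 0.65782024 -0.22438616  0.35935021] [-2.97909777e+00  9.96804028e-01  1.73326033e-03] 0.2732391463434911 [-1.03514513 -0.27029143 -2.66048669] [-0.01147695  0.01974196 -0.04339433]
[282 280] [[415.79902809 217.55671507]]
```

View pics/l1.png

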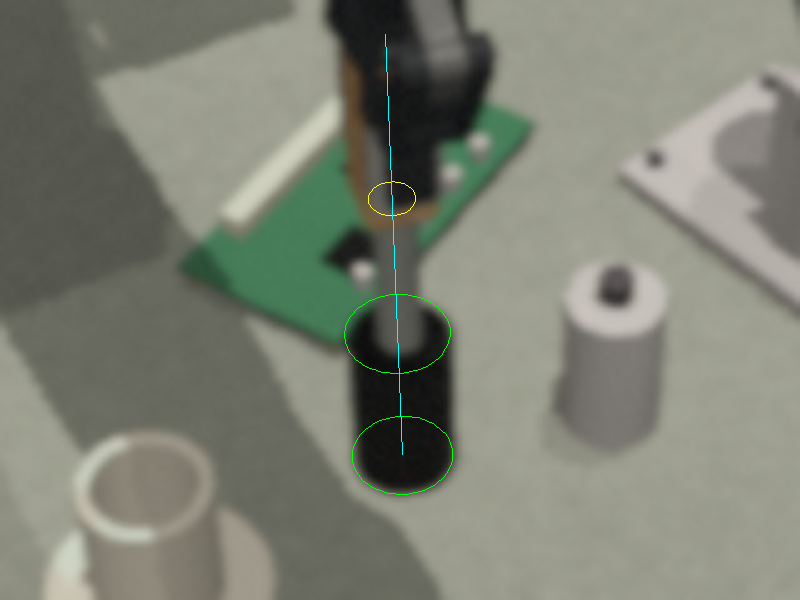

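View pics/l2.png

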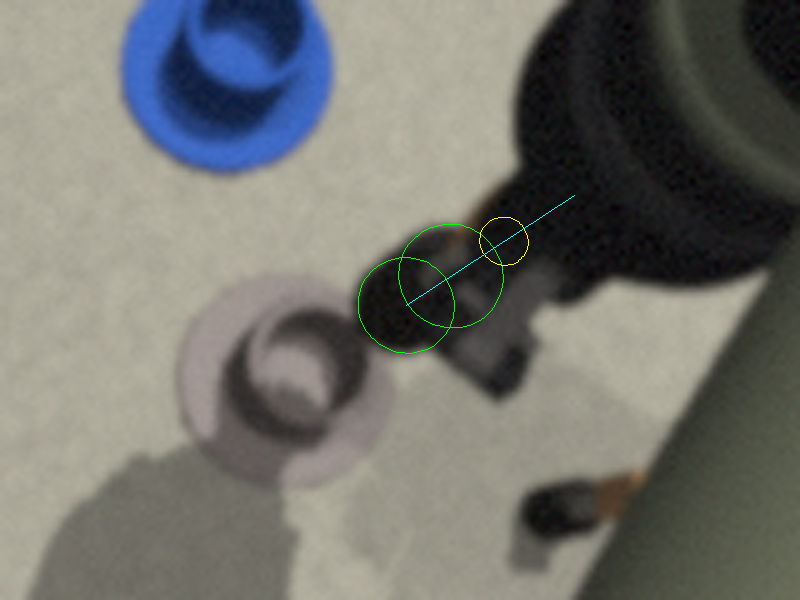

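The projected brush model lies on the real brush within about 1 px in both views (scene end at (282,301), top at (416,217)). The brush hangs straight and is centred. Next is the pre-insert pose, tilted 30° above the mouth.

```bash
cat > ins.py <<'E'
from ov import *
M=np.array([.595,.1555,.190]);YAW=-.187
def axis(yaw=YAW):return np.array([-.5*np.cos(yaw),-.5*np.sin(yaw),np.sqrt(.75)])
AX=axis();RV=rotv(-AX,xref=[np.cos(YAW),np.sin(YAW),0])
L=.1335
def tcp(z,m=M):return m+AX*(z+L)   # z = bristle end along well axis
def snap(tag,m=M,w=160,h=120,k=5):
    s=get_state();S=grab_frame('scene');T=grab_frame('top')
    p=np.array(s['position']);Rm=Ro.from_rotvec(s['eef_rot']).as_matrix();z=-Rm[:,2];e=p-z*L
    it=[(circ(e,z,.0165),(0,255,0)),(circ(e+z*.06,z,.0165),(0,255,0)),(np.array([e-z*.1,e+z*.185]),(255,255,0)),(circ(m,AX,.021),(0,0,255)),(circ(m,AX,.029),(0,0,255))]
    for f,n in((S,'S'),(T,'T')):
        q=proj(f,m)[0].astype(int);overlay(f,f'pics/{tag}{n}.png',[q[0]-w//2,q[1]-h//2],w,h,k,it);save(f'pics/{tag}{n}raw.png',f,[q[0]-w//2,q[1]-h//2],w,h,k)
    np.save(f'pics/{tag}.npy',{'S':S,'T':T,'s':s},allow_pickle=True)
    print(s['clock'],s['position'].round(4),(tcp(0,m)-s['position'])@AX,s['contact_force'].round(2))
E
python3 - <<'E'
from ins import *
movep(tcp(.08),RV);
move_l(tcp(.03),velocity=.08);sleep(.3);snap('pre')
E
```

```text
10.0333 [0.5147 0.1708 0.3321] -0.030420760416019415 [ 0.28  0.03 -2.2 ]
```

View pics/preS.png

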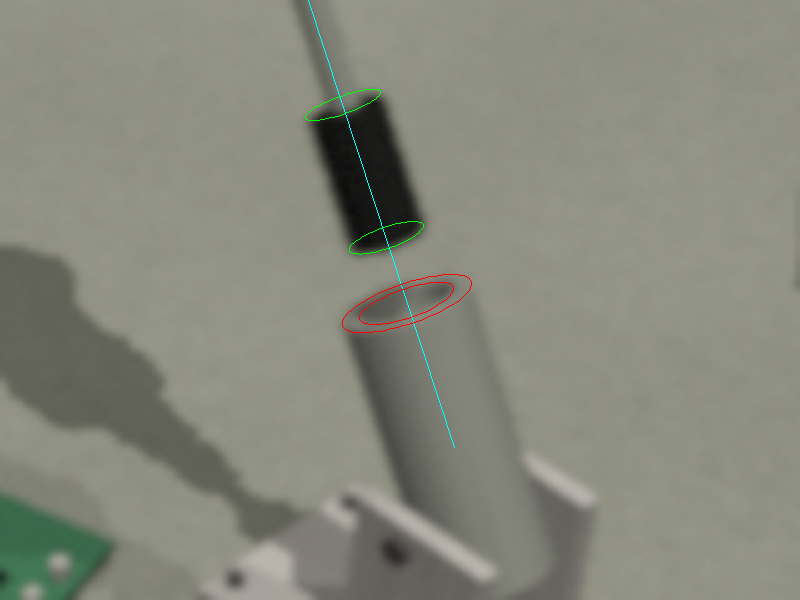

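View pics/preT.png

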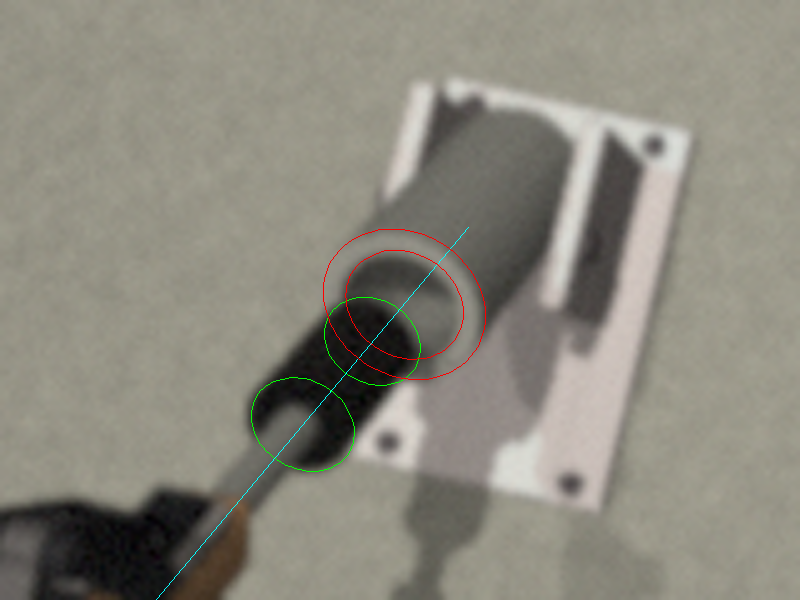

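View pics/preSraw.png

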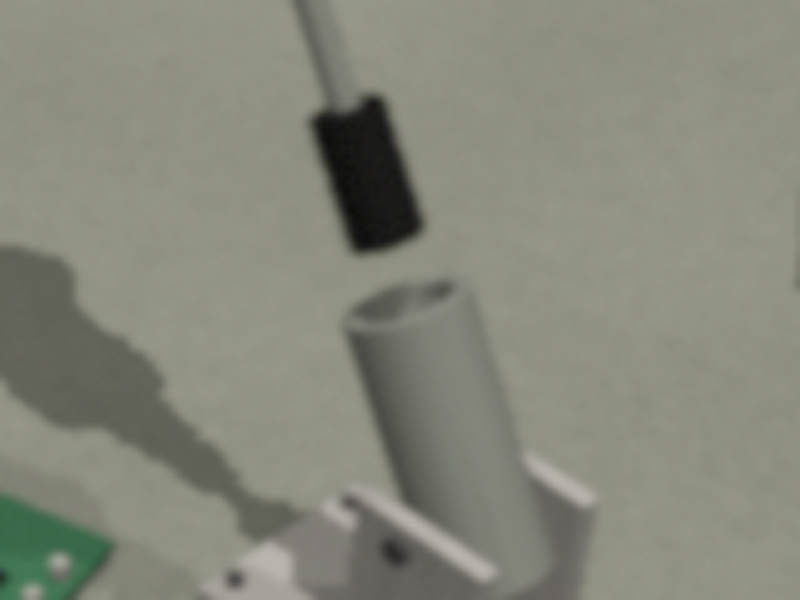

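Run:
```python
from ins import *
d=np.load('pics/pre.npy',allow_pickle=True).item();T=d['T'];q=proj(T,M)[0].astype(int);print(q)
save('pics/preTz.png',T,[q[0]-40,q[1]-40],80,60,10)
```

```text
[195 249]
```

View pics/preTz.png

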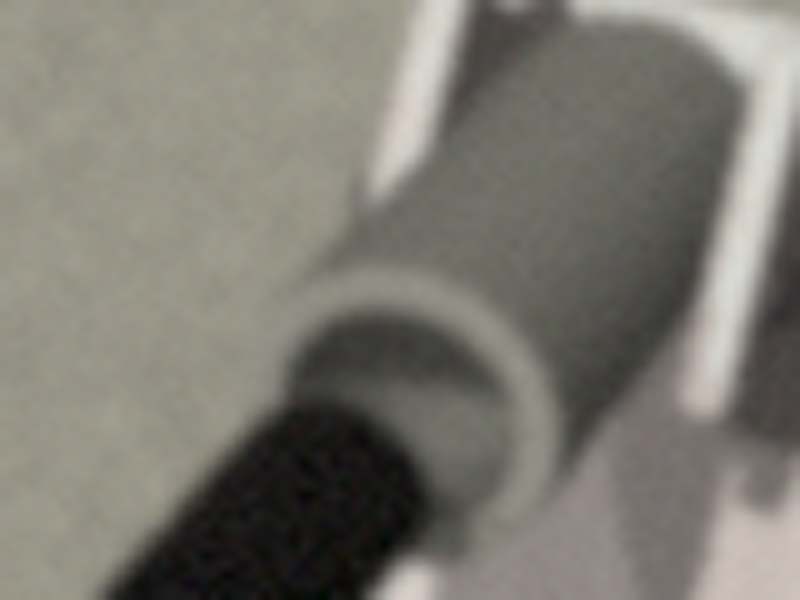

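The brush axis and tube axis coincide within about 1 px in both views. Scene offsets at the bristle end are about 0.3 px, and in the top view both centre lines fall at the same place. I'll go in gently while watching the force.

```bash
cat >> ins.py <<'E'
F0=None
def st():
    s=get_state();f=np.array(s['contact_force']);p=np.array(s['position']);z=(p-M)@AX-L;l=p-M-AX*((p-M)@AX)
    return s['clock'],z,f@AX,np.linalg.norm(f-AX*(f@AX)),f,l
def pr(t=''):
    c,z,fa,fl,f,l=st();print(t,round(c,2),'z %.2f fax %.2f flat %.2f'%(z*1e3,fa,fl),f.round(2),(l*1e3).round(2),flush=True);return z,fa
E
python3 - <<'E'
from ins import *
pr('start')
for z in(.0,-.02,-.04,-.06,-.074):
    h=move_l(tcp(z),velocity=.05,until_force=5);pr(h)
    if h:break
E
```

```text
start 10.13 z 30.27 fax -1.04 flat 0.40 [ 0.7  -0.42 -0.76] [0.13 0.09 0.06]
False 10.88 z -0.05 fax -1.21 flat 0.37 [ 0.29 -0.01 -1.24] [ 0.06 -0.03  0.03]
False 11.43 z -20.33 fax -0.96 flat 0.30 [ 0.42  0.2  -0.89] [-0.21 -0.09 -0.11]
False 11.98 z -40.33 fax -1.07 flat 1.73 [-0.93 -0.65 -1.69] [-0.25 -0.1  -0.13]
False 12.53 z -60.33 fax -1.77 flat 0.84 [ 0.14 -0.26 -1.93] [-0.25 -0.09 -0.14]
False 12.97 z -74.42 fax -1.78 flat 0.89 [ 0.73  0.69 -1.72] [-0.37 -0.12 -0.2 ]
```

```bash
cat >> ins.py <<'E'
def avg(n=6):
    A=[]
    for _ in range(n):
        sleep(.02);A.append(get_state()['contact_force'])
    f=np.mean(A,0);return f@AX,f
E
python3 - <<'E'
from ins import *
b,_=avg(10);print('base',b)
z=-.074;prev=[]
while z>-.105:
    z-=.002;move_l(tcp(z),velocity=.02,until_force=6)
    fa,f=avg(4);c,zz,*_=st();print(round(c,2),round(z*1e3,1),'z %.2f'%(zz*1e3),'d %.2f'%(fa-b),f.round(1))
    if fa-b>4.0:break
E
```

```text
base -1.8205950151756314
13.45 -76.0 z -75.96 d -0.26 [ 0.7 -0.4 -2. ]
13.77 -78.0 z -78.07 d 0.09 [-0.1 -0.3 -2. ]
14.08 -80.0 z -80.07 d 0.13 [ 0.2 -0.3 -1.8]
14.4 -82.0 z -81.88 d 3.18 [-1.9  0.1  0.5]
14.72 -84.0 z -83.93 d 4.40 [-2.4  0.4  1.6]
```

Touch is at about z = −80.5 mm. The force slope (+1.2 N per 2 mm) matches the spring. I'll press on to about 6 mm and then do the strokes.

Run:
```python
from ins import *
b=-1.82
def down(first):
    if not first:
        move_l(tcp(-.074),velocity=.06,until_force=8)
    h=move_l(tcp(-.0863),velocity=.02,until_force=8)
    fa,f=avg(8);c,zz,_,_,_,l=st();print('down',h,round(c,2),'z %.2f'%(zz*1e3),'d %.2f'%(fa-b),f.round(1),(l*1e3).round(1))
    return fa-b
for i in range(3):
    d=down(i==0)
    if not 4.8<d<8: print('check');break
    move_l(tcp(-.072),velocity=.04)
    move_l(tcp(-.018),velocity=.07);sleep(.15)
    fa,f=avg(4);c,zz,*_=st();print('up',round(c,2),'z %.2f'%(zz*1e3),'d %.2f'%(fa-b),f.round(1))
    if i==0: snap('up1')
```

```text
down False 15.12 z -86.21 d 5.89 [-3.4  0.6  2.7] [0.1 0.1 0. ]
up 16.77 z -18.44 d 0.15 [ 0.  -0.2 -1.9]
16.7667 [0.5381 0.1661 0.2895] 0.018440411769034954 [-0.18 -0.31 -1.77]
down False 18.85 z -86.05 d 5.94 [-2.1  0.7  3.5] [0.3 0.1 0.2]
up 20.5 z -18.46 d 0.51 [-0.1  0.2 -1.6]
down False 22.48 z -86.04 d 6.20 [-2.7  0.7  3.4] [0.3 0.1 0.2]
up 24.13 z -18.45 d 0.13 [ 0.2  0.4 -1.9]
```

View pics/up1S.png

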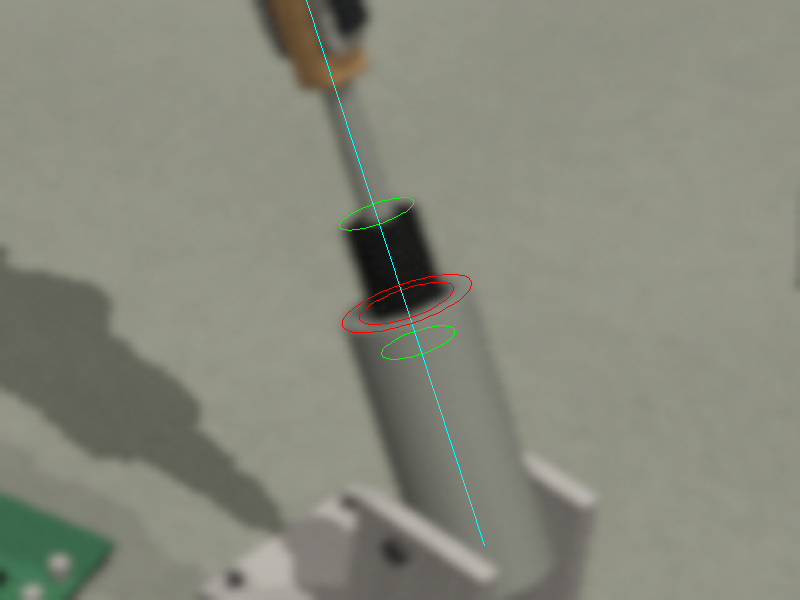

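Three strokes are done: about 5.9–6.2 N at the bottom each time, which is about 6 mm of give, and the up position is z ≈ −18 mm. Image up1S shows more than half of the head out of the mouth at (400,290). Before returning, I'll check the empty holder's centre against the place I took the brush from.

```bash
python3 - <<'E'
from ins import *
d=np.load('pics/pre.npy',allow_pickle=True).item();h=np.array([.658,-.2245,0]);Z=np.array([0,0,1.])
it=[(circ(h+Z*.075,Z,.028),(0,0,255)),(circ(h+Z*.075,Z,.022),(0,0,255)),(circ(h+Z*.005,Z,.048),(0,255,0))]
for n in'ST':
    q=proj(d[n],h)[0].astype(int);overlay(d[n],f'pics/hol{n}.png',[q[0]-40,q[1]-40],80,60,10,it)
E
python3 - <<'E'
from ins import *
move_l(tcp(.09),velocity=.12)
movep([.658,-.2245,.36],rotv([0,0,-1],np.radians(-37)));pr()
E
```

```text
26.81 z -52.02 fax -2.11 flat 0.71 [ 0.52  0.17 -2.16] [ 103.38 -386.23  100.1 ]
```

View pics/holS.png

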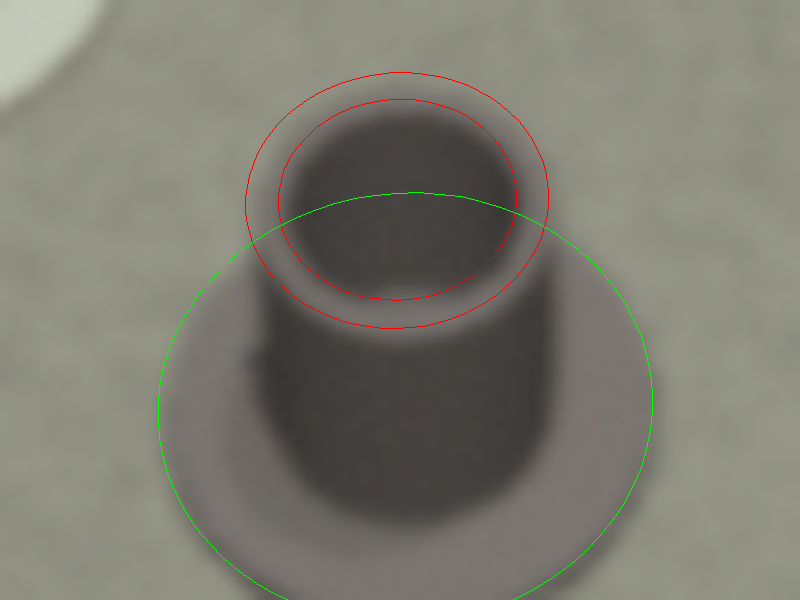

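View pics/holT.png

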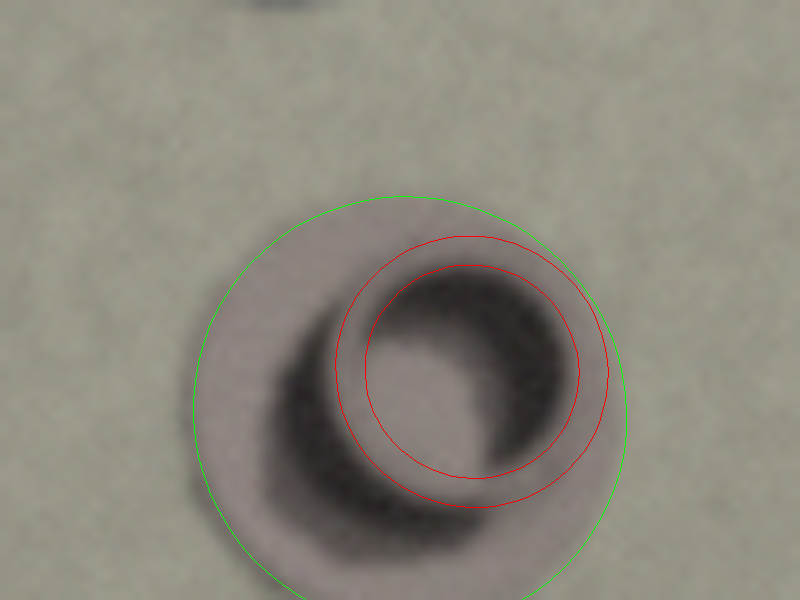

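The holder centre is confirmed at (0.658, −0.224) within about 1 mm by both views averaged. Now I'll lower the brush into it.

Run:
```python
from ins import *
def p2(t):
    s=get_state();print(t,round(s['clock'],2),s['position'].round(4),s['contact_force'].round(2),flush=True)
x=[.658,-.2243]
for z,v in((.215,.12),(.175,.06),(.151,.05)):
    h=move_l([*x,z],velocity=v,until_force=5);p2(h)
    if h:break
if not h:
    h=move_l([*x,.141],velocity=.012,until_force=3);p2(('floor',h))
snap('ret',m=np.array([.658,-.2243,.1]))
```

```text
False 28.17 [ 0.6585 -0.2245  0.216 ] [-0.78 -0.95 -1.95]
False 28.98 [ 0.6582 -0.2244  0.1752] [ 0.18 -0.25 -2.27]
False 29.62 [ 0.6579 -0.2243  0.1508] [ 0.6   0.44 -1.78]
('floor', True) 30.13 [ 0.6582 -0.2244  0.1462] [0.03 0.26 5.39]
30.1333 [ 0.6582 -0.2244  0.1462] 0.09356312647232949 [0.03 0.26 5.39]
```

View pics/retS.png

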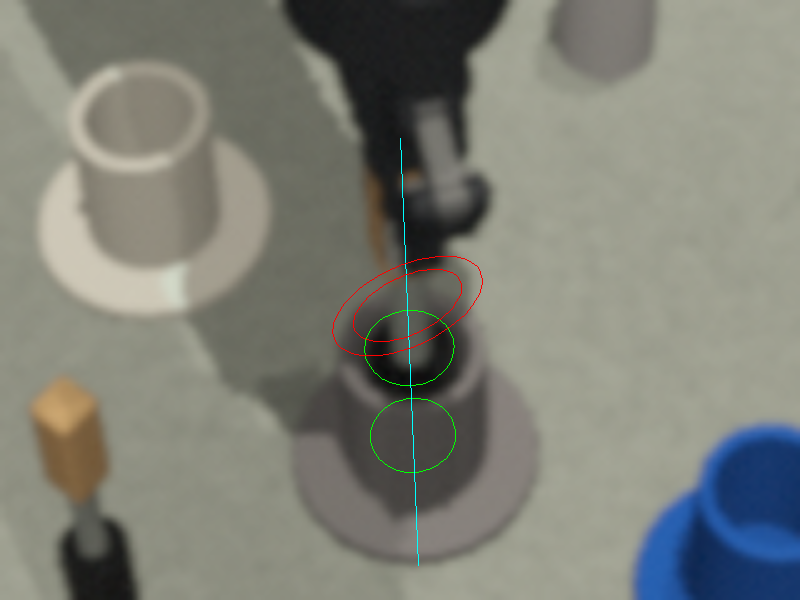

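The floor was felt at TCP z 0.146, the same height as at pick-up, and the head is inside the grey cup at (410,350). I'll release and withdraw.

Run:
```python
from ins import *
move_l([.6582,-.2244,.147],velocity=.02)
let_go();sleep(.3)
move_l([.6582,-.2244,.30],velocity=.12)
set_joints([-1.2,0.326,-0.193,1.052,0,1.437]);sleep(.3)
s=get_state();print(s['clock'],s['finger_gap'],s['contact_force'])
snap('end',m=np.array([.658,-.2243,.1]))
S=grab_frame('scene');T=grab_frame('top');cv2.imwrite('pics/endSfull.png',S['img'][:,:,::-1])
F=np.load('pics/f0.npy',allow_pickle=True).item()
for n in('module','board','mouse'):
    for c,f in(('scene',S),('top',T)):
        d=silhouettes(c,n); print(n,c,[(round(x['score'],2),np.round(x['centre'],1)) for x in d])
```

```text
34.8917 1.004356774623723 [ 0.290439   -0.03920188 -0.0505357 ]
34.8917 [ 0.2666 -0.481   0.2312] -0.14857601940658435 [ 0.29 -0.04 -0.05]
module scene [(0.57, array([322.4, 261.5]))]
module top [(0.77, array([291.7, 254.5]))]
board scene [(0.84, array([273. , 230.3]))]
board top [(0.9, array([273. , 334.4]))]
mouse scene [(0.63, array([390. , 304.1]))]
mouse top [(0.96, array([298. , 180.6])), (0.67, array([200.6, 238.8])), (0.17, array([294., 254.]))]
```

View pics/endSfull.png

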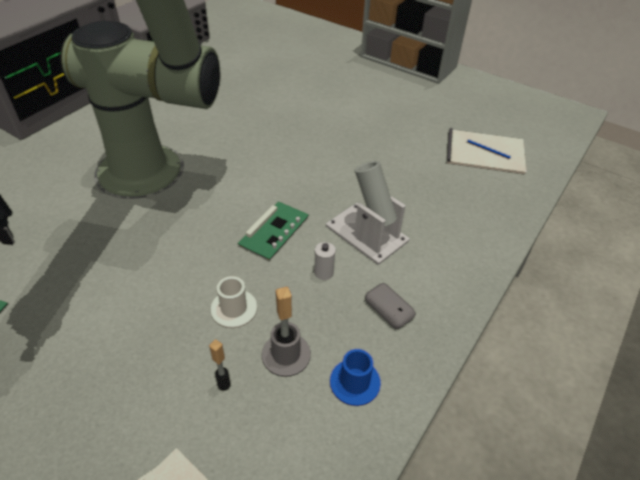

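View pics/endTraw.png

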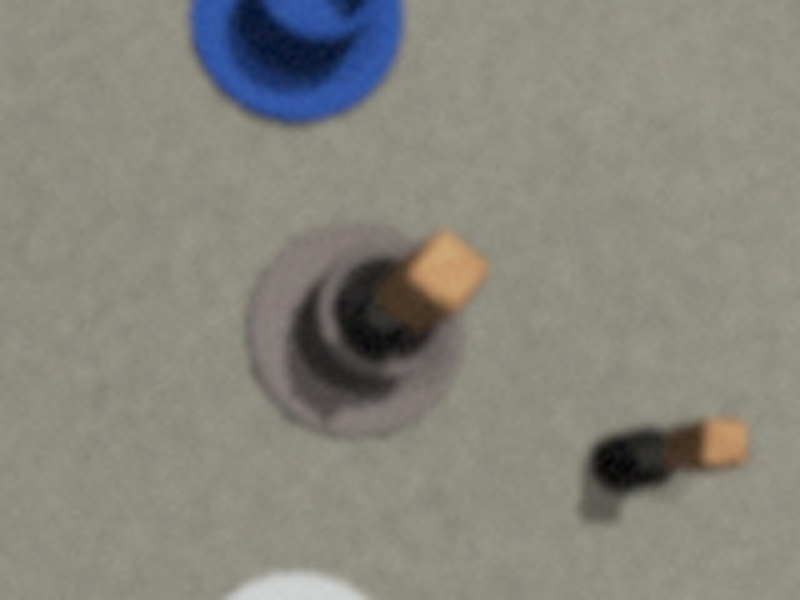

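The brush stands upright in its grey holder at scene (285,330), as at the start. The bystanders are unmoved and the gripper is clear, so I'm handing in.

```bash
python3 -c "
from cell import *
print(sign_off())"
```

```text
the job is handed in; nothing more can be done
None
```

I took the long brush from its grey holder, scrubbed the leaning socket with three full strokes, put the brush back bristles down and let go. The job was handed in at about 35 s of the 66 s allowed; the hand-in reports no verdict.

- **Strokes:** I felt the contact disc about 80.5 mm below my estimated mouth position. Each down-stroke ended at 5.9–6.2 N, which matches about 5.5–6 mm of give by the spring figures. Each up-stroke brought the bristle end to about 18 mm below the mouth, and the spring force was gone.
- **Return:** The brush touched the holder floor at the same tool height as when I picked it up, 0.146 m. The final pictures show it upright in the grey holder, the gripper open and clear of everything, and force readings near zero.
- **Bystanders:** The module, board and mouse stayed within about 3–4 px of where the networks first found them. That is within their usual scatter, and I saw no change by eye.
- **Disagreements:** The two cameras differed by up to about 6 mm on hand-picked points. The well_mouth network was about 1 cm off my own fit, so I didn't use it. I checked alignment by projecting a model of the held brush into both pictures (within about 1 px). I had no direct reading of the disc's travel; the give is inferred from force and position.

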